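Stand the tipped bottle back in the windowsill rack

ROBOT

A 6-joint arm with a two-finger parallel gripper is mounted at the origin on the work surface. World frame = base frame: x ahead of the robot, y to its left, z up, the work surface at z = 0. Lengths are in m, angles in degrees, forces in N, time in s.
With the tool pointing down it reaches from about 0.375 to 0.825 m from the base axis. Payload 5.5 kg.
Tool frame: the origin (TCP) lies midway between the tips of the shut fingers; the grasp point (between the pads) lies 19 mm behind it (bot.hold_point_z is the distance from the TCP to the grasp point, in m); z points along the fingers, y is the line along which they close (so a half turn about z gives the same grasp; the last joint's range is limited). The gripper opens to 85 mm and grips with 20 to 120 N. Pads are 22 mm wide; open, the fingers measure 114 mm over their backs; the gripper's body (76 mm by 85 mm) begins 54 mm behind the grasp point. The pads swing forward as they close: fully open they stand 13 mm farther back than shut.
Start: joints at [64.286, 17.962, -2.699, 69.339, 0, 90], TCP at [0.26, 0.541, 0.231] pointing down, gripper open.
Joint ranges: [-152.73, 152.73], [-39.44, 99.34], [-58.76, 71.6], [-118.89, 123.64], [-81.53, 83.1], [-180, 180]. Speed limits (degrees/s): [136.94, 136.94, 172.46, 180, 180, 180].

INTERFACE

Orientations are given as a 3x3 rotation matrix whose columns are the frame's x, y, z axes.
In Python, from workcell import bot gives the robot as it stands.
- The arm moves only by the tool apply_moves, never from a script. Its argument "rows" is a list of rows, each an object with "dp": the shift along the tool's x, y, z in m, a list of three; "roll": the turn about the tool's z in degrees. In form: [{"dp": [dx, dy, dz], "roll": roll}, ...]. A call has 1 to 20 rows; each row is the pose to reach, as a shift and turn from the pose commanded when the call began, along the tool's axes at that moment; what a row does not reach only later rows make up. A row lasts 1/12 s, in which the tool goes at most 41.7 mm and 7.16 degrees, less where a joint would pass 70% of its speed; a pose out of reach is approached as far as the arm can. A call with a gripper value outside its range is refused whole. "claw" is the opening, from 0 (shut) to 1 (fully open), set as the call begins (left out, the last holds). The fingers move at their own pace and stop on an object; "newtons" is the grip in N (left out, the last holds). Time passes only in rows, so rows that repeat a pose let the fingers close. It gives the time, the measured TCP pose, the force, the opening and the grip force at its end, in the units of the state.
- bot.get_obs(): the state, without advancing time (a new reading comes with each control period).
- bot.read_camera(name): name is "side" or "top" or "wrist"; returns the picture (420x560x3 uint8, red, green, blue); there is no depth.
- bot.camera_info(name): a dict with "fx", "fy", "cx", "cy" (pixels), "rvec" (rotation vector, rad) and "tvec" (3), from world to camera coordinates, as OpenCV has them. Camera axes: x right, y down, z forward; pixel columns grow to the right and rows downward; lengths in m; the calibration is good to about 2 mm. The wrist camera is an equidistant fisheye: a pixel r from the principal point sees the ray r / f radians off the axis. A picture is of the moment at which its call begins: read the wrist's pose just before it. camera_info takes no time and is no camera call; for the wrist camera it gives the pose at the moment of the call.
- bot.job_done(): hands the job in; it is judged then, once.
Trained networks look in the newest picture that a camera, given by its name, has taken for a name from the list of things; names that differ only in an ending like _2 or _b are one class to them, and where a whole thing is asked for, a point or a joint stands for the part that bears it (a point fixed in the world has none). Each returns a list of dicts, best first, with "p" (0 to 1); they miss things now and then, are a little off and sometimes report something else, mostly with a low value. They report only what shows in the picture. A call takes as long as a camera call. They do not tell look-alikes from the thing itself.
- bot.masks_of(camera, label): "region" (420x560 bool, what is visible of it) and "uv" ([column, row] in pixels, amid what is visible of it).
- bot.tip_of(camera, label): "uv" ([column, row] in pixels: a listed point, or the origin of a listed thing).
The state is a dict: "clock": time; "joint_positions": joint angles; "dq": joint speeds; "effort": joint torques, N m; "tcp_pos": TCP position; "tool_rot": TCP orientation; "wrist_force": force on the tool from outside, world axes, zero at the start; "moment": the same for the moment, N m; "width": finger opening in m; "grasp_force": force on a finger pad.
Only numpy, scipy, OpenCV 4.12 (cv2) and the standard library are available. Lean on these libraries where they do the work, as an engineer would, in place of code of your own. Each camera call takes 0.05 s, during which the arm holds its last target. There are 200 camera calls.

TASK

A plant-feed bottle has tipped over on the windowsill: first stand it upright on the open sill and let go, then take it again from above by its stopper and set it upright in the rack's lane, between the two bottles standing there. Holding it upright, slide it along the lane and push the near bottle (the one by the stop block) ahead of it until you feel both come up solid against the block and a firm press moves them no further. Then let go, leaving both upright and touching; do not slam them, and leave the far bottle and the planters where they are.

Things in the scene. Friction and masses are not known exactly. Their poses are not given: they have to be found in the camera images.
- bottle: the tipped bottle: terracotta, round, 130 mm tall; body 52 mm in diameter up to 94 mm, short shoulder narrowing to 33 mm at 101 mm, cork stopper 36 mm in diameter from 102 to 130 mm. Origin: centre of its underside; +z along its axis from foot to stopper. Starts lying on the sill, axis 26 mm above it (it can roll). 0.17 to 0.35 kg
- near_bottle: bottle of the same shape and size, 0.25 kg, standing in the lane towards the rack's -y end, 10 to 55 mm clear of the stop block. Origin: centre of its underside, +z up. Sliding it takes 1 to 3 N, sliding both bottles up to about 6 N in all; against the block they stand solid: then about 10 N in all is plenty, much more swivels the held bottle in the fingers
- far_bottle: third bottle of the same shape and size, standing in the lane towards the rack's +y end, at least 100 mm of free space between it and the near bottle. To be left alone. Origin: centre of its underside, +z up
- rack: fixed wooden rack, 82 x 350 mm; origin: centre of its underside. One lane along its y axis: floor 8 mm above the sill, 62 mm wide, side rails 10 mm thick, 26 mm high, end walls 30 mm high. Fixed in the lane near the -y end is a upright stop block (50 mm across, 22 mm along the lane, top 98 mm above the sill); where along the lane differs each time and is not reported
- planter_a: bystander: egg-shaped planter with a succulent on a round wooden foot 68 mm across, about 110 mm high, leaves 85 mm across; origin: centre of its underside, +z up
- planter_b: bystander: another such planter
- planter_c: bystander: another such planter, standing beyond the rack
Things that resemble listed ones, but are neither listed nor needed, are in the scene too. Leave any purple or turquoise look-alike of the bottle alone.

How it is judged (in metres and radians):
On the way, in this order (a step that is already met when the one before it is completed fails the run):
1. the bottle stands upright on the open sill, outside the rack, and the fingers have let go of it (angle between bottle's own z axis and vertical below 0.1 rad and height (world z) of bottle below 0.005 m and contact force between the fingers and bottle below 0.2 N and linear speed of bottle below 0.03 m/s), for 0.2 s.
2. the bottle is upright on the lane floor, between the near and the far bottle (angle between bottle's own z axis and vertical below 0.12 rad and z of bottle in the frame of rack between 0.004 and 0.012 m and x of bottle in the frame of rack between -0.008 and 0.008 m and z of bottle in the frame of near_bottle below 0.02 m and y of bottle in the frame of rack between -0.08 and 0.09 m), for 0.1 s.
3. the bottle presses the near bottle firmly (over 4 N) against the stop block (contact force between bottle and near_bottle above 4 N and angle between near_bottle's own z axis and vertical below 0.12 rad), for 0.05 s.
At the end, for the whole second after the job is handed in: All three bottles upright (0.06 rad); the bottle and the near bottle at rest on the lane floor, the bottle within 8 mm of the lane's middle line and under 3.5 mm from the near bottle, which is pushed up to the block (over 75 mm from the rack's middle); the far bottle where it was (angle between each of bottle, near_bottle, far_bottle's own z axis and vertical below 0.06 rad and z of each of bottle, near_bottle in the frame of rack below 0.011 m and x of bottle in the frame of rack between -0.008 and 0.008 m and horizontal distance between bottle and near_bottle below 0.0555 m and y of bottle in the frame of rack below 0 m and y of near_bottle in the frame of rack below -0.075 m and linear speed of each of bottle, near_bottle below 0.01 m/s); the robot touches nothing.
It fails at once if the near bottle is slammed (over 40 N between the two bottles) (contact force between bottle and near_bottle above 40 N).
It fails at once if the far bottle is disturbed (moved over 15 mm) (distance of far_bottle from where it was at the start of the episode above 0.015 m).
It fails at once if the near bottle is tipped over (angle between near_bottle's own z axis and vertical above 0.5 rad).
It fails at once if a planter is moved over 20 mm (distance of any of planter_a, planter_b, planter_c from where it was at the start of the episode above 0.02 m).
It also fails if it takes over 59 s, if anything falls off the work surface, if the arm or the gripper's body presses on something with over 40 N, if the wrist force passes 120 N, or if a joint passes its speed limit or range.

## Working session

There is one attempt and no reset: what is moved stays moved. The work goes in short steps, Python scripts to look and compute and a tool call to move; the robot and the scene stay as the last step left them, time stands still between calls to the robot, and variables do not carry over. Pictures are saved under pics/ and viewed, at most 10 in all, crops included, and the job is handed in when it is done.

Besides the shell and the picture viewer there is one more tool, called after "Request:" by a JSON object that holds its "op" and its "data". apply_moves: Moves the arm, as the interface text tells. Its arguments: {"type":"object","properties":{"rows":{"type":"array","items":{"type":"object","properties":{"dp":{"type":"array","items":{"type":"number"}},"roll":{"type":"number"}}}},"claw":{"type":"number"},"newtons":{"type":"number"}},"required":["rows"]}

```bash
mkdir -p pics; ls; cat > h.py <<'E'
import numpy as np, cv2
from workcell import bot
def cam(n):
    c=bot.camera_info(n); K=np.array([[c['fx'],0,c['cx']],[0,c['fy'],c['cy']],[0,0,1.]])
    R=cv2.Rodrigues(np.array(c['rvec'],float))[0]; t=np.array(c['tvec'],float).ravel(); return K,R,t
def ray(n,uv,C=None):
    K,R,t=C or cam(n)
    if n=='wrist':
        x=(uv[0]-K[0,2])/K[0,0]; y=(uv[1]-K[1,2])/K[1,1]; r=np.hypot(x,y)+1e-12
        d=np.array([np.sin(r)*x/r,np.sin(r)*y/r,np.cos(r)])
    else: d=np.array([(uv[0]-K[0,2])/K[0,0],(uv[1]-K[1,2])/K[1,1],1.])
    return -R.T@t, R.T@d
def onz(n,uv,z,C=None):
    o,d=ray(n,uv,C); return o+d*(z-o[2])/d[2]
def proj(n,p,C=None):
    K,R,t=C or cam(n); q=R@np.asarray(p,float)+t
    if n=='wrist':
        r=np.hypot(q[0],q[1]); th=np.arctan2(r,q[2]); s=th/(r+1e-12); return np.array([K[0,0]*q[0]*s+K[0,2],K[1,1]*q[1]*s+K[1,2]])
    return np.array([K[0,0]*q[0]/q[2]+K[0,2],K[1,1]*q[1]/q[2]+K[1,2]])
def save(n,im,crop=None,s=1):
    im=im[...,::-1]
    if crop: a,b,c,d=crop; im=im[b:d,a:c]
    cv2.imwrite('pics/'+n+'.png',cv2.resize(im,None,fx=s,fy=s,interpolation=cv2.INTER_CUBIC))
E
python3 - <<'E'
from h import *
np.set_printoptions(precision=3,suppress=True)
o=bot.get_obs(); print(o); print(bot.hold_point_z)
ims={n:bot.read_camera(n) for n in('top','side')}
for n in ims: np.save(n+'0.npy',ims[n])
save('both',np.hstack([ims['top'],ims['side']]),None,0.71)
save('top',ims['top'],None,1.42)
for n in ('top','side'):
    print(n,-cam(n)[1].T@cam(n)[2])
    for l in ('bottle','near_bottle','rack','planter_a'):
        for m in bot.masks_of(n,l): print(n,l,m['p'],m['uv'],m['region'].sum())
    for l in ('bottle','rack'):
        for m in bot.tip_of(n,l): print(n,l,'tip',m)
E
```

```text
pics
{'clock': 0.0, 'joint_positions': array([64.286, 18.004, -2.755, 69.339, -0.   , 90.002]), 'dq': array([-0.046,  0.098,  0.014, -0.062, -0.045, -0.099]), 'effort': array([  0.001, -53.959,  33.975,   0.019,   0.   ,  -0.   ]), 'tcp_pos': array([0.26, 0.54, 0.23]), 'tool_rot': array([[-0.901,  0.434, -0.001],
       [ 0.434,  0.901, -0.002],
       [-0.   , -0.002, -1.   ]]), 'wrist_force': array([-0.837,  0.456,  0.563]), 'moment': array([ 0.039, -0.003, -0.019]), 'grasp_force': 0.0, 'width': 0.0854858024989103}
0.0187
top [ 0.445 -0.018  0.828]
top bottle 0.85 [187.4, 328.8] 1952
top bottle 0.75 [375.9, 347.5] 2018
top bottle 0.69 [356.4, 242.6] 1781
top bottle 0.67 [260.3, 244.2] 1698
top near_bottle 0.77 [316.0, 149.9] 957
top rack 0.65 [280.0, 153.5] 5435
top planter_a 0.9 [451.1, 241.1] 1595
top planter_a 0.65 [94.1, 257.6] 1539
top planter_a 0.62 [248.5, 71.4] 1303
top bottle tip {'uv': [293.9, 252.2], 'p': 0.84}
top bottle tip {'uv': [343.9, 270.1], 'p': 0.81}
top bottle tip {'uv': [349.4, 334.9], 'p': 0.81}
top bottle tip {'uv': [218.9, 340.5], 'p': 0.61}
top rack tip {'uv': [284.5, 152.6], 'p': 0.92}
side [ 0.142 -0.443  0.721]
side bottle 0.97 [155.2, 233.0] 1119
side bottle 0.9 [303.5, 274.4] 1457
side bottle 0.81 [248.5, 350.6] 2040
side bottle 0.72 [246.0, 228.4] 1079
side near_bottle 0.76 [329.6, 197.6] 877
side rack 0.98 [314.6, 204.9] 2671
side planter_a 0.88 [162.8, 162.1] 898
side planter_a 0.6 [370.6, 326.2] 1599
side planter_a 0.6 [334.5, 152.0] 852
side bottle tip {'uv': [276.4, 284.9], 'p': 0.92}
side bottle tip {'uv': [238.4, 319.7], 'p': 0.86}
side bottle tip {'uv': [164.0, 251.0], 'p': 0.82}
side bottle tip {'uv': [259.8, 243.8], 'p': 0.55}
side rack tip {'uv': [314.6, 201.6], 'p': 0.71}
```

View pics/top.png

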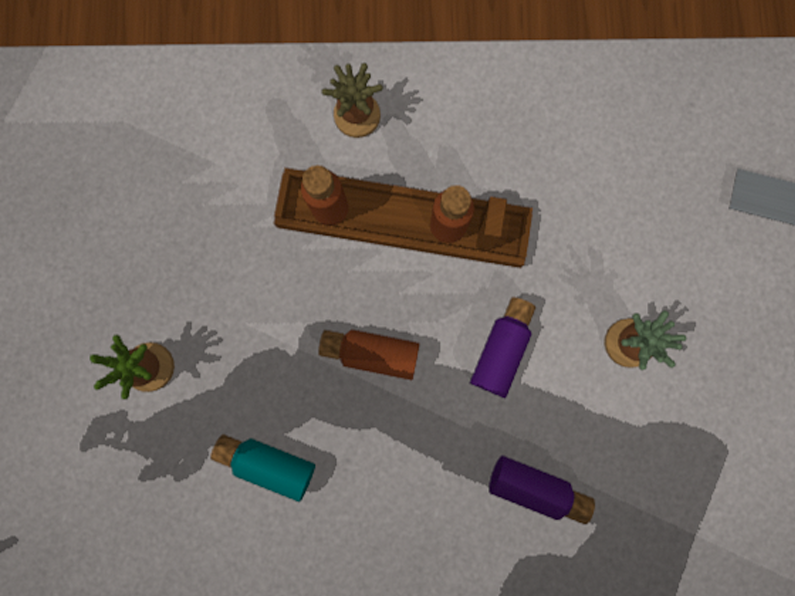

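View pics/both.png

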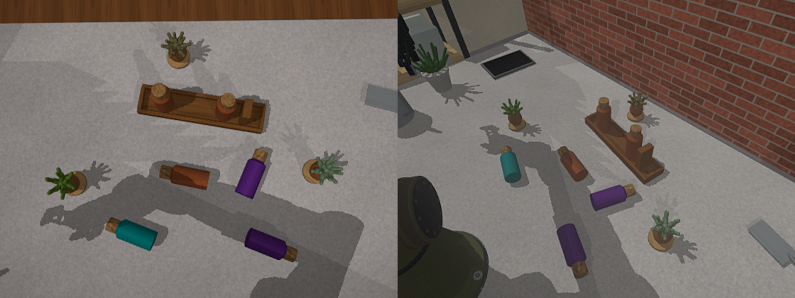

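```bash
cat > fit.py <<'E'
from h import *
from scipy.optimize import minimize
A=np.linspace(0,2*np.pi,24,endpoint=False)
def ring(r,z): return np.c_[r*np.cos(A),r*np.sin(A),0*A+z]
PARTS=[np.r_[ring(.026,0),ring(.026,.094)],np.r_[ring(.026,.094),ring(.0165,.101)],np.r_[ring(.018,.102),ring(.018,.130)]]
RACK=[np.array([[a*.041,b*.175,z] for a in(-1,1) for b in(-1,1) for z in(0,.028)])]
S=3
def draw(n,parts,C):
    m=np.zeros((420*S,560*S),np.uint8)
    for P in parts:
        px=np.array([proj(n,p,C) for p in P]); h=cv2.convexHull(((px+.5)*S).astype(np.int32)); cv2.fillConvexPoly(m,h,1)
    return cv2.resize(m.astype(np.float32),(560,420),interpolation=cv2.INTER_AREA)
def lying(v):
    c,s=np.cos(v[2]),np.sin(v[2]); R=np.array([[-s*0,-s,c],[0,c,s],[-1,0,0]],float); return R,np.array([v[0],v[1],.026])
def stand(v,z0):
    c,s=np.cos(v[2]),np.sin(v[2]); return np.array([[c,-s,0],[s,c,0],[0,0,1.]]),np.array([v[0],v[1],z0])
def fit(v,pose,parts,obs):
    # obs: list of (cam, mask, ignore)
    Cs=[cam(o[0]) for o in obs]
    def cost(v):
        R,t=pose(v); P=[p@R.T+t for p in parts]; e=0
        for o,C in zip(obs,Cs):
            d=draw(o[0],P,C); w=~o[2] if o[2] is not None else np.ones_like(o[1]); e+=(np.abs(d-o[1])*w).sum()/o[1].sum()
        return e/len(obs)
    v=np.array(v,float); st=np.array([.01,.01,.1])
    for k in range(2):
        sim=np.vstack([v]+[v+np.eye(3)[i]*st[i] for i in range(3)])
        r=minimize(cost,v,method='Nelder-Mead',options=dict(initial_simplex=sim,xatol=1e-4,fatol=1e-4,maxiter=150)); v=r.x; st=st/3
    return v,r.fun
def near(ms,uv):
    return min(ms,key=lambda m:np.hypot(*(np.array(m['uv'])-uv)))
E
python3 - <<'E'
from fit import *
np.set_printoptions(precision=4,suppress=True)
im=np.load('top0.npy'); save('crop',im,(170,170,400,370),3)
M={}
for n in('top','side'):
    bot.read_camera(n)
    M[n]={l:bot.masks_of(n,l) for l in('bottle','near_bottle','far_bottle','rack')}
    for l in('near_bottle','far_bottle'): print(n,l,[(m['uv'],round(m['p'],2),m['region'].sum()) for m in M[n][l]])
    b=[m['uv'] for m in bot.tip_of(n,'near_bottle')]; print(n,'tips',b)
bt=near(M['top']['bottle'],(260,244)); bs=near(M['side']['bottle'],(246,228))
f=onz('top',(293.9,252.2),.026)[:2]; m=onz('top',bt['uv'],.026)[:2]; v0=[*f,np.arctan2(*(m-f)[::-1])]
print('b init',v0)
obs=[('top',bt['region'],None),('side',bs['region'],None)]
for o in (obs,obs[:1],obs[1:]): print('bottle',fit(v0,lying,PARTS,o))
def ign(n):
    g=np.zeros((420,560),bool)
    for l in('near_bottle','far_bottle','bottle'):
        for m in M[n][l]: g|=m['region']
    return cv2.dilate(g.astype(np.uint8),np.ones((9,9)))>0
a=onz('top',(195,140),.02)[:2]; b=onz('top',(372,167),.02)[:2]; c=(a+b)/2; d=a-b; print('ends',a,b)
r0=[*c,np.arctan2(-d[0],d[1])]
obs=[(n,M[n]['rack'][0]['region'],ign(n)) for n in M]
for o in (obs,obs[:1],obs[1:]): print('rack',fit(r0,lambda v:stand(v,0),RACK,o))
E
```

```text
top near_bottle [([319.2, 153.6], 0.91, np.int64(944))]
top far_bottle [([226.1, 134.8], 0.64, np.int64(956)), ([92.9, 254.4], 0.45, np.int64(1502)), ([260.7, 245.5], 0.23, np.int64(1643))]
top tips [[316.2, 159.4], [253.3, 81.7]]
side near_bottle [([328.8, 198.2], 0.8, np.int64(891))]
side far_bottle [([288.5, 160.5], 0.57, np.int64(909))]
side tips [[326.8, 214.3]]
b init [np.float64(0.4565425510817662), np.float64(-0.03591953098943477), np.float64(1.3699895706128369)]
bottle (array([ 0.4539, -0.032 ,  1.3721]), np.float64(0.05870098958397288))
bottle (array([ 0.4539, -0.0333,  1.3698]), np.float64(0.04574391184230563))
bottle (array([ 0.4529, -0.0297,  1.3565]), np.float64(0.0405770964833183))
ends [0.68   0.1571] [ 0.6215 -0.1916]
rack (array([ 0.6537, -0.0162, -0.1841]), np.float64(0.16686119005020172))
rack (array([ 0.6536, -0.0178, -0.1777]), np.float64(0.1171543924102254))
rack (array([ 0.6539, -0.0156, -0.1815]), np.float64(0.20732227778526102))
```

View pics/crop.png

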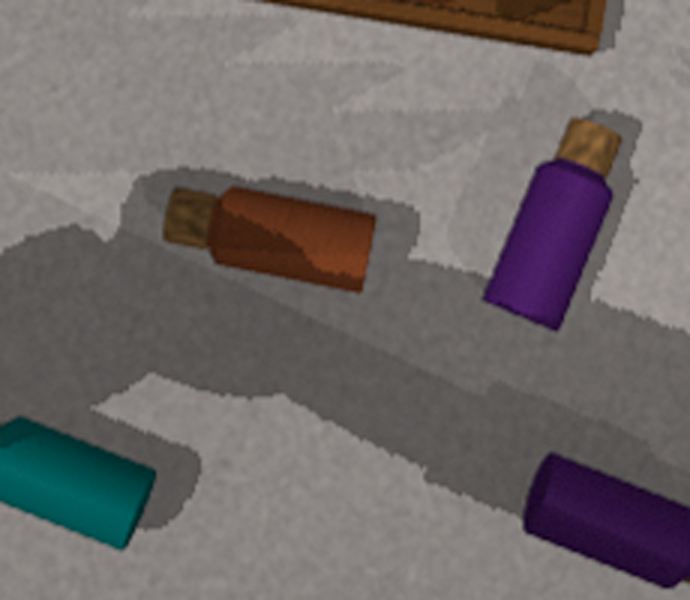

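The four tipped bottles in the top image are turquoise (187,329), purple (376,347), purple (356,243) and terracotta (260,244). Only the one at (260,244) is terracotta with a cork, and the crop confirms it. The rack lies beyond it. The stop block is at about (348,155), the near bottle at (316,150) and the far bottle at (226,135).

Request:
{"op": "apply_moves", "data": {"rows": [{"dp": [-0.394,-0.316,0.0],"roll": 75.8},{"dp": [-0.394,-0.316,0.0],"roll": 75.8},{"dp": [-0.394,-0.316,0.0],"roll": 75.8},{"dp": [-0.394,-0.316,0.0],"roll": 75.8},{"dp": [-0.394,-0.316,0.0],"roll": 75.8},{"dp": [-0.394,-0.316,0.0],"roll": 75.8},{"dp": [-0.394,-0.316,0.0],"roll": 75.8},{"dp": [-0.394,-0.316,0.0],"roll": 75.8},{"dp": [-0.394,-0.316,0.0],"roll": 75.8},{"dp": [-0.394,-0.316,0.0],"roll": 75.8},{"dp": [-0.394,-0.316,0.06],"roll": 75.8},{"dp": [-0.394,-0.316,0.08],"roll": 75.8},{"dp": [-0.394,-0.316,0.08],"roll": 75.8},{"dp": [-0.394,-0.316,0.08],"roll": 75.8},{"dp": [-0.394,-0.316,0.08],"roll": 75.8},{"dp": [-0.394,-0.316,0.08],"roll": 75.8},{"dp": [-0.394,-0.316,0.08],"roll": 75.8}], "claw": 1, "newtons": 25}}

```text
clock: 2.72
tcp_pos: [0.4788, 0.0859, 0.1525]
tool_rot: [[0.199, 0.98, 0.002], [0.98, -0.199, 0.001], [0.001, 0.002, -1.0]]
wrist_force: [-0.4, 0.2, 0.5]
width: 0.0853
grasp_force: 0.0
```

```bash
python3 - <<'E'
from fit import *
np.set_printoptions(precision=4,suppress=True)
C=cam('wrist'); im=bot.read_camera('wrist'); ms=bot.masks_of('wrist','bottle'); print([(m['uv'],m['p'],m['region'].sum()) for m in ms])
print(proj('wrist',[.454,-.033,.026],C),proj('wrist',[.478,.084,.026],C))
m=near(ms,proj('wrist',[.465,.02,.026],C)); save('w1',im)
print(fit([.454,-.033,1.37],lying,PARTS,[('wrist',m['region'],None)]))
E
```

```text
[([277.9, 265.6], 0.96, np.int64(7338)), ([98.6, 150.1], 0.66, np.int64(6942))]
[280.7937 320.3852] [281.1495 202.8248]
(array([ 0.4518, -0.0343,  1.3649]), np.float64(0.03559855941726714))
```

View pics/w1.png

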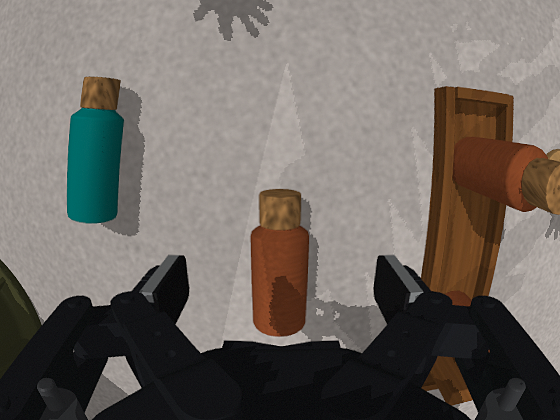

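Request:
{"op": "apply_moves", "data": {"rows": [{"dp": [-0.0033,-0.0017,0.03]},{"dp": [-0.0033,-0.0017,0.06]},{"dp": [-0.0033,-0.0017,0.09]},{"dp": [-0.0033,-0.0017,0.115]},{"dp": [-0.0033,-0.0017,0.132]},{"dp": [-0.0033,-0.0017,0.142]},{"dp": [-0.0033,-0.0017,0.146]},{"dp": [-0.0033,-0.0017,0.146]},{"dp": [-0.0033,-0.0017,0.146]}]}}

```text
$.rows[0]: bad value
```

Request:
{"op": "apply_moves", "data": {"rows": [{"dp": [0,0,0]},{"dp": [0,0,0]},{"dp": [0,0,0]},{"dp": [0,0,0]},{"dp": [0,0,0]},{"dp": [0,0,0]},{"dp": [0,0,0]},{"dp": [0,0,0]},{"dp": [0,0,0]},{"dp": [0,0,0]}], "claw": 0, "newtons": 25}}

```text
$.rows[0]: bad value
```

Each row needs a roll value as well.

Request:
{"op": "apply_moves", "data": {"rows": [{"dp": [-0.0033,-0.0017,0.03],"roll": 0},{"dp": [-0.0033,-0.0017,0.06],"roll": 0},{"dp": [-0.0033,-0.0017,0.09],"roll": 0},{"dp": [-0.0033,-0.0017,0.115],"roll": 0},{"dp": [-0.0033,-0.0017,0.132],"roll": 0},{"dp": [-0.0033,-0.0017,0.142],"roll": 0},{"dp": [-0.0033,-0.0017,0.146],"roll": 0},{"dp": [-0.0033,-0.0017,0.146],"roll": 0},{"dp": [-0.0033,-0.0017,0.146],"roll": 0}]}}

```text
clock: 3.57
tcp_pos: [0.4768, 0.0825, 0.0063]
tool_rot: [[0.199, 0.98, 0.002], [0.98, -0.199, 0.0], [0.001, 0.001, -1.0]]
wrist_force: [0.1, 0.2, 0.6]
width: 0.0854
grasp_force: 0.0
```

Request:
{"op": "apply_moves", "data": {"rows": [{"dp": [0,0,0],"roll": 0},{"dp": [0,0,0],"roll": 0},{"dp": [0,0,0],"roll": 0},{"dp": [0,0,0],"roll": 0},{"dp": [0,0,0],"roll": 0},{"dp": [0,0,0],"roll": 0},{"dp": [0,0,0],"roll": 0},{"dp": [0,0,0],"roll": 0},{"dp": [0,0,0],"roll": 0},{"dp": [0,0,0],"roll": 0}], "claw": 0, "newtons": 25}}

```text
clock: 4.4
tcp_pos: [0.4764, 0.0822, 0.0057]
tool_rot: [[0.2, 0.98, 0.001], [0.98, -0.2, 0.0], [0.0, 0.001, -1.0]]
wrist_force: [0.4, 0.2, 5.0]
width: 0.0349
grasp_force: 26.6
```

Request:
{"op": "apply_moves", "data": {"rows": [{"dp": [-0.003,0,-0.01],"roll": 0},{"dp": [-0.006,0,-0.02],"roll": 0},{"dp": [-0.011,0,-0.03],"roll": 0},{"dp": [-0.016,0,-0.039],"roll": 0},{"dp": [-0.022,0,-0.048],"roll": 0},{"dp": [-0.029,0,-0.056],"roll": 0},{"dp": [-0.036,0,-0.063],"roll": 0},{"dp": [-0.044,0,-0.07],"roll": 0},{"dp": [-0.044,0,-0.07],"roll": 0}]}}

```text
clock: 5.15
tcp_pos: [0.4675, 0.0374, 0.0767]
tool_rot: [[0.201, 0.98, 0.002], [0.98, -0.201, -0.001], [-0.0, 0.002, -1.0]]
wrist_force: [0.6, -0.4, -3.7]
width: 0.0353
grasp_force: 26.0
```

```bash
python3 - <<'E'
from fit import *
save('a1',np.hstack([bot.read_camera('side')[120:330,150:400],bot.read_camera('wrist')[150:360,150:400]]),None,1.6)
E
```

```text
(no output)
```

View pics/a1.png

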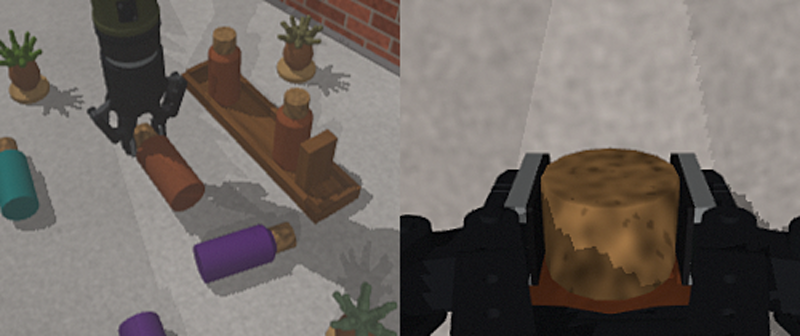

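Request:
{"op": "apply_moves", "data": {"rows": [{"dp": [-0.009,0,-0.006],"roll": 0},{"dp": [-0.018,0,-0.0115],"roll": 0},{"dp": [-0.028,0,-0.016],"roll": 0},{"dp": [-0.037,0,-0.0195],"roll": 0},{"dp": [-0.047,0,-0.022],"roll": 0},{"dp": [-0.058,0,-0.024],"roll": 0},{"dp": [-0.068,0,-0.025],"roll": 0},{"dp": [-0.079,0,-0.025],"roll": 0},{"dp": [-0.079,0,-0.025],"roll": 0},{"dp": [-0.079,0,-0.025],"roll": 0}]}}

```text
clock: 6.08
tcp_pos: [0.451, -0.0392, 0.1001]
tool_rot: [[0.201, 0.98, -0.0], [0.98, -0.201, 0.0], [0.0, -0.0, -1.0]]
wrist_force: [-0.2, -0.0, -2.7]
width: 0.0354
grasp_force: 25.9
```

```bash
python3 - <<'E'
from fit import *
save('a2',np.hstack([bot.read_camera('side')[120:330,150:400],bot.read_camera('wrist')[150:360,150:400]]),None,1.6)
E
```

```text
(no output)
```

View pics/a2.png

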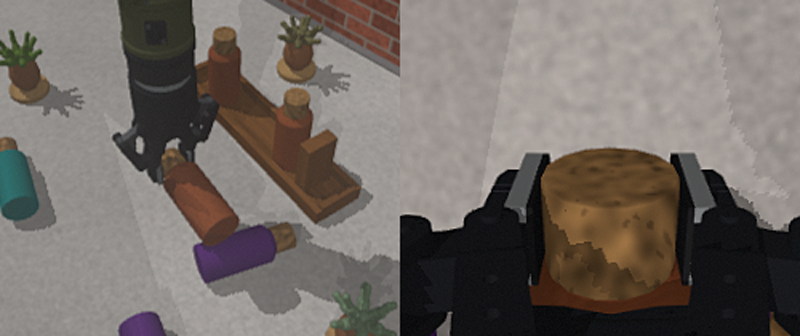

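Request:
{"op": "apply_moves", "data": {"rows": [{"dp": [0,0,0],"roll": 0},{"dp": [0,0,-0.0417],"roll": 0},{"dp": [0,0,-0.083],"roll": 0},{"dp": [0,0,-0.12],"roll": 0},{"dp": [0,0,-0.12],"roll": 0},{"dp": [0,0,-0.12],"roll": 0},{"dp": [0,0,-0.12],"roll": 0}], "claw": 0, "newtons": 20}}

```text
clock: 6.77
tcp_pos: [0.451, -0.0381, 0.2196]
tool_rot: [[0.199, 0.98, -0.001], [0.98, -0.199, 0.0], [0.0, -0.001, -1.0]]
wrist_force: [-0.4, 0.4, -3.3]
width: 0.0354
grasp_force: 26.8
```

```bash
cat > tilt.py <<'E'
from fit import *
from scipy.optimize import minimize_scalar
def tilt():
    o=bot.get_obs(); bot.read_camera('side'); R=np.array(o['tool_rot']); G=np.array(o['tcp_pos'])-R[:,2]*(.0187+.003)
    ms=bot.masks_of('side','bottle'); C=cam('side')
    ms=[near(ms,proj('side',G-R[:,0]*.03-[0,0,.05],C))]; m=ms[0]
    def P(th,d):
        a=np.cos(th)*R[:,0]+np.array([0,0,np.sin(th)]); b=R[:,1]; c=np.cross(b,a); Q=np.c_[c,b,a]
        return [(p-[0,0,d])@Q.T+G for p in PARTS[:2]], G-a*d
    best=min(((np.abs(draw('side',P(th,.1185)[0],C)-m['region'])).sum(),th) for th in np.radians(np.arange(0,120,2)))
    foot=P(best[1],.1185)[1]
    print('tilt from horizontal',np.degrees(best[1]),'err',best[0]/m['region'].sum(),'foot centre',foot,'lowest',foot[2]-.026*abs(np.cos(best[1])),'F',o['wrist_force'],m['uv'],m['p'])
if __name__=='__main__': np.set_printoptions(precision=4,suppress=True); tilt()
E
python3 tilt.py
```

```text
tilt from horizontal 34.0 err 0.19204464741453497 foot centre [ 0.4315 -0.1344  0.175 ] lowest 0.15349432902912838 F [-0.4047  0.4202 -3.3212] [269.5, 205.5] 0.88
```

Request:
{"op": "apply_moves", "data": {"rows": [{"dp": [0.03,0,0.03],"roll": 0},{"dp": [0.06,0,0.06],"roll": 0},{"dp": [0.06,0,0.09],"roll": 0},{"dp": [0.06,0,0.1],"roll": 0},{"dp": [0.06,0,0.1],"roll": 0},{"dp": [0.06,0,0.1],"roll": 0}]}}

```text
clock: 7.37
tcp_pos: [0.4623, 0.0198, 0.1198]
tool_rot: [[0.2, 0.98, -0.003], [0.98, -0.2, -0.0], [-0.001, -0.003, -1.0]]
wrist_force: [1.2, -0.3, -1.3]
width: 0.0355
grasp_force: 26.8
```

Request:
{"op": "apply_moves", "data": {"rows": [{"dp": [0,0,0],"roll": 0},{"dp": [0,0,0],"roll": 0}], "claw": 0.4, "newtons": 20}}

```text
clock: 7.53
tcp_pos: [0.4646, 0.0197, 0.1219]
tool_rot: [[0.201, 0.98, 0.003], [0.98, -0.201, -0.0], [0.001, 0.003, -1.0]]
wrist_force: [-0.2, -0.5, -3.1]
width: 0.0352
grasp_force: 26.8
```

Request:
{"op": "apply_moves", "data": {"rows": [{"dp": [0,0,0],"roll": 0},{"dp": [0,0,0],"roll": 0}], "claw": 0.411}}

```text
clock: 7.7
tcp_pos: [0.4642, 0.02, 0.1215]
tool_rot: [[0.2, 0.98, 0.002], [0.98, -0.2, 0.0], [0.0, 0.002, -1.0]]
wrist_force: [-0.7, -0.2, -2.8]
width: 0.0352
grasp_force: 26.8
```

Request:
{"op": "apply_moves", "data": {"rows": [{"dp": [0,0,0],"roll": 0}], "claw": 0.414}}

```text
clock: 7.78
tcp_pos: [0.4638, 0.0201, 0.1211]
tool_rot: [[0.2, 0.98, 0.001], [0.98, -0.2, 0.0], [0.0, 0.001, -1.0]]
wrist_force: [-0.9, -0.2, -2.5]
width: 0.0356
grasp_force: 18.0
```

```bash
python3 tilt.py
```

```text
tilt from horizontal 36.0 err 0.22356186454177748 foot centre [ 0.4446 -0.0738  0.0731] lowest 0.052039193220967506 F [-0.9398 -0.2092 -2.5348] [255.9, 221.3] 0.6
```

Request:
{"op": "apply_moves", "data": {"rows": [{"dp": [0,0,0],"roll": 0},{"dp": [0,0,0],"roll": 0}], "claw": 0.415}}

```text
clock: 8.05
tcp_pos: [0.4633, 0.0203, 0.1204]
tool_rot: [[0.2, 0.98, 0.0], [0.98, -0.2, -0.0], [0.0, 0.0, -1.0]]
wrist_force: [-0.3, 0.6, -2.6]
width: 0.0356
grasp_force: 15.2
```

Request:
{"op": "apply_moves", "data": {"rows": [{"dp": [0,0,0],"roll": 0},{"dp": [0,0,0],"roll": 0}], "claw": 0.416}}

```text
clock: 8.22
tcp_pos: [0.4633, 0.0203, 0.1203]
tool_rot: [[0.2, 0.98, -0.0], [0.98, -0.2, -0.0], [-0.0, -0.0, -1.0]]
wrist_force: [-0.7, -0.3, -2.7]
width: 0.0354
grasp_force: 12.7
```

```bash
python3 tilt.py
```

```text
tilt from horizontal 50.0 err 0.19038383345170454 foot centre [ 0.4481 -0.0544  0.0512] lowest 0.03449225222839286 F [-0.6833 -0.2946 -2.7003] [253.9, 223.7] 0.67
```

Swivelling under gravity. I'll loosen the grip a little more.

Request:
{"op": "apply_moves", "data": {"rows": [{"dp": [0,0,0],"roll": 0},{"dp": [0,0,0],"roll": 0}], "claw": 0.417}}

```text
clock: 8.48
tcp_pos: [0.4633, 0.0203, 0.1203]
tool_rot: [[0.2, 0.98, -0.0], [0.98, -0.2, -0.0], [-0.0, -0.0, -1.0]]
wrist_force: [0.7, -0.1, -2.2]
width: 0.0359
grasp_force: 9.8
```

Request:
{"op": "apply_moves", "data": {"rows": [{"dp": [0,0,0],"roll": 0},{"dp": [0,0,0],"roll": 0}], "claw": 0.418}}

```text
clock: 8.65
tcp_pos: [0.4633, 0.0203, 0.1203]
tool_rot: [[0.2, 0.98, 0.0], [0.98, -0.2, -0.0], [-0.0, 0.0, -1.0]]
wrist_force: [-0.0, 0.2, -3.0]
width: 0.0359
grasp_force: 7.1
```

```bash
python3 tilt.py
```

```text
tilt from horizontal 74.0 err 0.17990654205607476 foot centre [ 0.4568 -0.0117  0.0281] lowest 0.02092452919392016 F [-0.0176  0.1723 -2.9626] [249.9, 221.4] 0.62
```

Request:
{"op": "apply_moves", "data": {"rows": [{"dp": [0,0,0],"roll": 0},{"dp": [0,0,0],"roll": 0},{"dp": [0,0,0],"roll": 0}], "claw": 0.4186}}

```text
clock: 9.0
tcp_pos: [0.4633, 0.0203, 0.1203]
tool_rot: [[0.2, 0.98, 0.0], [0.98, -0.2, -0.0], [-0.0, 0.0, -1.0]]
wrist_force: [0.8, -0.3, -2.3]
width: 0.0356
grasp_force: 5.6
```

```bash
python3 tilt.py
```

```text
tilt from horizontal 76.0 err 0.1872410936205468 foot centre [ 0.4576 -0.0078  0.027 ] lowest 0.020736062431721745 F [ 0.8062 -0.3107 -2.2671] [246.2, 220.6] 0.69
```

Request:
{"op": "apply_moves", "data": {"rows": [{"dp": [0,0,0.005],"roll": 0},{"dp": [0,0,0.01],"roll": 0},{"dp": [0,0,0.014],"roll": 0},{"dp": [0,0,0.017],"roll": 0},{"dp": [0,0,0.019],"roll": 0},{"dp": [0,0,0.019],"roll": 0},{"dp": [0,0,0.019],"roll": 0}]}}

```text
clock: 9.68
tcp_pos: [0.4641, 0.0204, 0.1019]
tool_rot: [[0.2, 0.98, 0.002], [0.98, -0.2, 0.0], [0.001, 0.001, -1.0]]
wrist_force: [-0.1, -0.4, 2.9]
width: 0.0362
grasp_force: 7.4
```

Request:
{"op": "apply_moves", "data": {"rows": [{"dp": [-0.001,0,0.001],"roll": 0},{"dp": [-0.003,0,0.002],"roll": 0},{"dp": [-0.005,0,0.003],"roll": 0},{"dp": [-0.007,0,0.003],"roll": 0},{"dp": [-0.007,0,0.003],"roll": 0},{"dp": [-0.007,0,0.003],"roll": 0}]}}

```text
clock: 10.18
tcp_pos: [0.464, 0.0136, 0.1001]
tool_rot: [[0.2, 0.98, 0.004], [0.98, -0.2, 0.001], [0.001, 0.004, -1.0]]
wrist_force: [-1.3, 1.0, 12.6]
width: 0.0357
grasp_force: 10.3
```

```bash
python3 tilt.py
```

```text
tilt from horizontal 82.0 err 0.21106084072751696 foot centre [ 0.4606 -0.0026  0.0044] lowest 0.0008203467208623299 F [-1.3479  0.9714 12.6405] [249.7, 226.6] 0.82
```

Request:
{"op": "apply_moves", "data": {"rows": [{"dp": [-0.003,0,-0.001],"roll": 0},{"dp": [-0.006,0,-0.001],"roll": 0},{"dp": [-0.009,0,-0.001],"roll": 0},{"dp": [-0.012,0,-0.0005],"roll": 0},{"dp": [-0.015,0,0.0],"roll": 0},{"dp": [-0.017,0,0.0],"roll": 0},{"dp": [-0.017,0,0.0],"roll": 0}]}}

```text
clock: 10.87
tcp_pos: [0.4587, -0.0038, 0.0984]
tool_rot: [[0.2, 0.98, 0.0], [0.98, -0.2, -0.0], [-0.0, 0.001, -1.0]]
wrist_force: [1.1, -0.7, 5.0]
width: 0.0359
grasp_force: 6.1
```

```bash
python3 tilt.py
```

```text
tilt from horizontal 118.00000000000001 err 1.4745915030536434 foot centre [0.4698 0.0507 0.0154] lowest 0.0032269711841582203 F [ 1.0573 -0.7453  4.9742] [302.1, 276.2] 0.83
```

```bash
python3 tilt.py;  python3 - <<'E'
from fit import *
save('a3',np.hstack([bot.read_camera('side')[150:290,180:320],bot.read_camera('wrist')[150:360,150:360][::1,::1][35:175,35:175]]),None,2.8)
E
```

```text
tilt from horizontal 88.0 err 0.20034320197970712 foot centre [ 0.4579 -0.0075  0.0017] lowest 0.0007638539766773101 F [ 0.6195 -0.1917  4.4431] [253.8, 230.6] 0.85
```

View pics/a3.png

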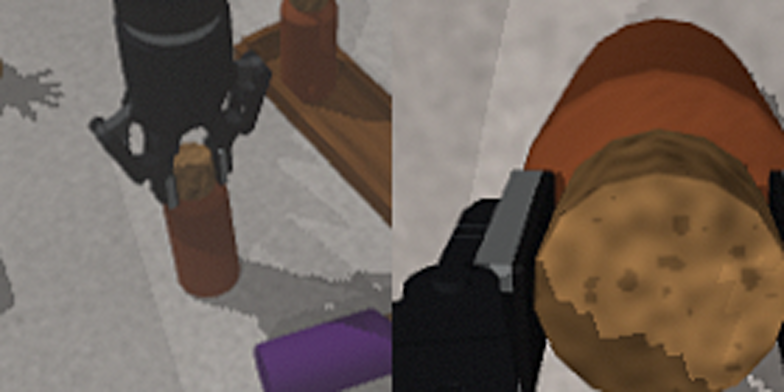

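Request:
{"op": "apply_moves", "data": {"rows": [{"dp": [0,0,0],"roll": 0},{"dp": [0,0,0],"roll": 0},{"dp": [0,0,0],"roll": 0},{"dp": [0,0,0],"roll": 0}], "claw": 0.5}}

```text
clock: 11.5
tcp_pos: [0.458, -0.0031, 0.0979]
tool_rot: [[0.199, 0.98, -0.001], [0.98, -0.199, 0.0], [-0.0, -0.001, -1.0]]
wrist_force: [-0.5, -0.0, 1.1]
width: 0.0429
grasp_force: 0.0
```

Request:
{"op": "apply_moves", "data": {"rows": [{"dp": [0,0,0],"roll": 0},{"dp": [0,0,0],"roll": 0},{"dp": [0,0,0],"roll": 0},{"dp": [0,0,0],"roll": 0},{"dp": [0,0,0],"roll": 0},{"dp": [0,0,0],"roll": 0}], "claw": 0.85}}

```text
clock: 12.0
tcp_pos: [0.4585, -0.0032, 0.0983]
tool_rot: [[0.2, 0.98, 0.0], [0.98, -0.2, 0.0], [0.0, 0.0, -1.0]]
wrist_force: [-0.7, -0.7, 0.5]
width: 0.0726
grasp_force: 0.0
```

```bash
python3 - <<'E'
from fit import *
np.set_printoptions(precision=4,suppress=True)
obs=[]
for n in('top','side'):
    C=cam(n); bot.read_camera(n); m=near(bot.masks_of(n,'bottle'),proj(n,[.458,-.008,.06],C)); print(m['uv'],proj(n,[.458,-.008,.06],C),m['p'])
    if n=='side': obs.append((n,m['region'],None))
v,e=fit([.458,-.008,0],lambda v:stand(v,0),PARTS[:2],obs); print(v,e)
C=cam('wrist'); im=bot.read_camera('wrist'); np.save('w2.npy',im)
for m in bot.masks_of('wrist','bottle'): print(m['uv'],m['p'],m['region'].sum())
save('a4',im[150:420,130:430],None,1.3)
print(bot.get_obs()['tcp_pos'],proj('wrist',[.458,-.008,.13],C))
E
```

```text
[359.2, 236.8] [278.9945 251.2736] 0.87
[251.3, 231.4] [251.7423 230.4367] 0.67
[ 0.458  -0.0087 -0.0155] 0.1400062411159305
[138.1, 376.7] 0.85 653
[279.4, 273.8] 0.72 11848
[59.2, 58.7] 0.57 7580
[ 0.4585 -0.0032  0.0983] [284.122  306.8095]
```

View pics/a4.png

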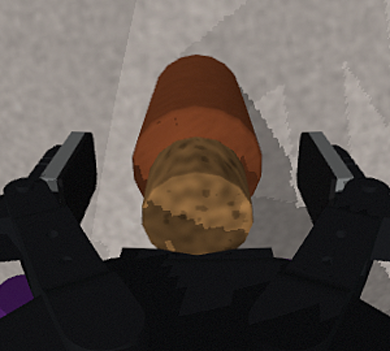

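```bash
python3 - <<'E'
from fit import *
np.set_printoptions(precision=4,suppress=True)
p=onz('wrist',(281.5,312),.13); o=bot.get_obs(); R=o['tool_rot']; print(p)
for q in (p[:2],[.458,-.0087]): print('in tool xy',R[:2,:2].T@(np.array(q)-o['tcp_pos'][:2]))
im=np.load('w2.npy'); C=cam('wrist'); m=near(bot.masks_of('wrist','bottle'),(279,274))
print(fit([.458,-.0087,0],lambda v:stand(v,0),PARTS,[('wrist',m['region'],None)]))
E
```

```text
[ 0.4565 -0.0102  0.13  ]
in tool xy [-0.0073 -0.0006]
in tool xy [-0.0055  0.0006]
(array([ 0.4557, -0.0136,  0.1211]), np.float64(0.06899429414016342))
```

Request:
{"op": "apply_moves", "data": {"rows": [{"dp": [-0.003,0,0],"roll": 0},{"dp": [-0.007,0,0],"roll": 0},{"dp": [-0.007,0,0],"roll": 0},{"dp": [-0.007,0,0],"roll": 0}]}}

```text
clock: 12.68
tcp_pos: [0.457, -0.0104, 0.0983]
tool_rot: [[0.2, 0.98, -0.0], [0.98, -0.2, 0.0], [-0.0, -0.0, -1.0]]
wrist_force: [-0.9, 0.2, -0.4]
width: 0.0729
grasp_force: 0.0
```

Request:
{"op": "apply_moves", "data": {"rows": [{"dp": [0,0,0],"roll": 0},{"dp": [0,0,0],"roll": 0},{"dp": [0,0,0],"roll": 0},{"dp": [0,0,0],"roll": 0},{"dp": [0,0,0],"roll": 0},{"dp": [0,0,0],"roll": 0},{"dp": [0,0,0],"roll": 0},{"dp": [0,0,0],"roll": 0}], "claw": 0, "newtons": 80}}

```text
clock: 13.35
tcp_pos: [0.4575, -0.0101, 0.0986]
tool_rot: [[0.2, 0.98, 0.001], [0.98, -0.2, -0.0], [0.0, 0.001, -1.0]]
wrist_force: [-0.6, -1.0, 5.2]
width: 0.0344
grasp_force: 79.7
```

```bash
python3 - <<'E'
from fit import *
np.set_printoptions(precision=4,suppress=True)
N=[];F=[];RK=[]
for n in('top','side'):
    bot.read_camera(n)
    mn=bot.masks_of(n,'near_bottle'); mf=bot.masks_of(n,'far_bottle')
    C=cam(n)
    for lst,p,out in((mn,[.64,-.09,.07],N),(mf,[.67,.09,.07],F)):
        m=near(mn+mf,proj(n,p,C)); print(n,m['uv'],proj(n,p,C),m['p'],m['region'].sum()); out.append((n,m['region'],None))
for nm,L,p in(('near',N,[.64,-.09,0]),('far',F,[.67,.09,0])):
    for o in (L,L[:1],L[1:]): print(nm,fit(p,lambda v:stand(v,.008),PARTS,o))
# lane edges in top image: sub-pixel rails, profile of rack across at several y using colour
im=np.load('top0.npy').astype(np.uint8); hsv=cv2.cvtColor(im,cv2.COLOR_RGB2HSV)
C=cam('top')
wood=((hsv[...,1]>110)).astype(np.uint8); ys,xs=np.where(wood>0)
from numpy import sin,cos
v=[.6537,-.017,-.18]
for y in np.arange(-.16,.17,.02):
    row=[]
    for x in np.arange(-.06,.0601,.001):
        w=np.array([v[0]+x*cos(v[2])-y*sin(v[2]),v[1]+x*sin(v[2])+y*cos(v[2]),.026])
        row.append(cv2.remap(hsv[...,1].astype(np.float32),np.float32([[proj('top',w,C)[0]]]),np.float32([[proj('top',w,C)[1]]]),1)[0,0])
    row=np.array(row); on=np.where(row>100)[0]; print(round(y,2),on.min()-60 if len(on) else None,on.max()-60 if len(on) else None)
E
```

```text
top [316.6, 147.7] [322.3071 151.9434] 0.85 802
top [226.6, 134.9] [225.2375 137.2744] 0.95 994
side [331.5, 197.0] [334.9805 203.8916] 0.83 927
side [292.3, 162.9] [288.8395 161.0348] 0.89 871
near (array([ 0.643 , -0.08  ,  0.0267]), np.float64(0.2093397130338326))
near (array([ 0.6445, -0.081 ,  0.0096]), np.float64(0.243142144638404))
near (array([ 0.6445, -0.078 , -0.0733]), np.float64(0.160254090606459))
far (array([0.6706, 0.0862, 0.1374]), np.float64(0.0884629766923011))
far (array([0.671 , 0.0846, 0.0851]), np.float64(0.07589984947526959))
far (array([0.672 , 0.0885, 0.071 ]), np.float64(0.06620742149659604))
-0.16 -45 40
-0.14 -45 40
-0.12 -45 46
-0.1 -45 39
-0.08 -45 50
-0.06 -45 51
-0.04 -44 39
-0.02 -45 39
-0.0 -45 40
0.02 -44 39
0.04 -45 39
0.06 -45 39
0.08 -45 39
0.1 -45 40
0.12 -45 49
0.14 -45 43
0.16 -45 38
```

Request:
{"op": "apply_moves", "data": {"rows": [{"dp": [0,0,-0.015],"roll": 0},{"dp": [0,0,-0.035],"roll": 0},{"dp": [0,0,-0.05],"roll": 0},{"dp": [0.005,0.02,-0.05],"roll": -0.5},{"dp": [0.014,0.05,-0.05],"roll": -1.2},{"dp": [0.023,0.082,-0.05],"roll": -1.2},{"dp": [0.032,0.114,-0.05],"roll": -1.2},{"dp": [0.041,0.146,-0.05],"roll": -1.2},{"dp": [0.048,0.173,-0.05],"roll": -1.2},{"dp": [0.052,0.188,-0.05],"roll": -1.2},{"dp": [0.053,0.1932,-0.05],"roll": -1.2},{"dp": [0.053,0.1932,-0.05],"roll": -1.2},{"dp": [0.053,0.1932,-0.05],"roll": -1.2},{"dp": [0.053,0.1932,-0.05],"roll": -1.2}]}}

```text
clock: 14.82
tcp_pos: [0.6553, 0.0032, 0.1478]
tool_rot: [[0.179, 0.984, -0.002], [0.984, -0.179, -0.0], [-0.0, -0.002, -1.0]]
wrist_force: [-0.6, -0.9, -2.7]
width: 0.034
grasp_force: 80.6
```

```bash
python3 tilt.py;  python3 - <<'E'
from fit import *
a=bot.read_camera('wrist'); b=bot.read_camera('side')
save('a5',np.hstack([cv2.resize(a,(400,300)),cv2.resize(b[90:240,220:420],(400,300))]),None,1)
E
```

```text
tilt from horizontal 90.0 err 0.21427760060888024 foot centre [0.6553 0.0032 0.051 ] lowest 0.05096408103688668 F [-0.6444 -0.8593 -2.7208] [312.5, 170.8] 0.89
```

View pics/a5.png

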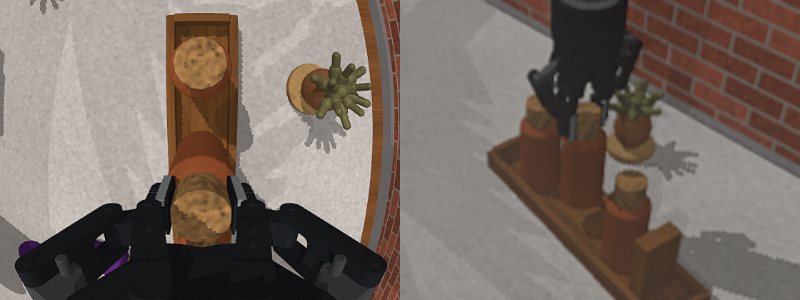

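```bash
python3 - <<'E'
from fit import *
from numpy import sin,cos
C=cam('wrist'); im=bot.read_camera('wrist'); hsv=cv2.cvtColor(im,cv2.COLOR_RGB2HSV)[...,1].astype(np.float32)
o=bot.get_obs(); t=o['tcp_pos']; R=o['tool_rot']; print(t)
# offsets along tool y, measured from TCP, at tool-x distance s, at z=.026
for s in np.arange(.04,.17,.01):
    xs=np.arange(-.07,.07,.0005); row=[]
    for x in xs:
        w=np.array([t[0]+s*R[0,0]+x*R[0,1],t[1]+s*R[1,0]+x*R[1,1],.026]); u=proj('wrist',w,C)
        row.append(cv2.remap(hsv,np.float32([[u[0]]]),np.float32([[u[1]]]),1)[0,0])
    on=xs[np.array(row)>100]; print(round(s,2),(on.min(),on.max(),(on.min()+on.max())/2) if len(on) else None)
E
```

```text
[0.65648514 0.00321185 0.14870425]
0.04 (np.float64(-0.04049999999999998), np.float64(0.04000000000000009), np.float64(-0.0002499999999999447))
0.05 (np.float64(-0.04049999999999998), np.float64(0.04000000000000009), np.float64(-0.0002499999999999447))
0.06 (np.float64(-0.04099999999999998), np.float64(0.04000000000000009), np.float64(-0.0004999999999999449))
0.07 (np.float64(-0.04099999999999998), np.float64(0.04000000000000009), np.float64(-0.0004999999999999449))
0.08 (np.float64(-0.04049999999999998), np.float64(0.04000000000000009), np.float64(-0.0002499999999999447))
0.09 (np.float64(-0.04099999999999998), np.float64(0.04000000000000009), np.float64(-0.0004999999999999449))
0.1 (np.float64(-0.04099999999999998), np.float64(0.04000000000000009), np.float64(-0.0004999999999999449))
0.11 (np.float64(-0.04099999999999998), np.float64(0.04000000000000009), np.float64(-0.0004999999999999449))
0.12 (np.float64(-0.04099999999999998), np.float64(0.04000000000000009), np.float64(-0.0004999999999999449))
0.13 (np.float64(-0.04099999999999998), np.float64(0.03950000000000009), np.float64(-0.0007499999999999452))
0.14 (np.float64(-0.04099999999999998), np.float64(0.04000000000000009), np.float64(-0.0004999999999999449))
0.15 (np.float64(-0.04099999999999998), np.float64(0.04000000000000009), np.float64(-0.0004999999999999449))
0.16 None
```

Request:
{"op": "apply_moves", "data": {"rows": [{"dp": [0,0,0.01],"roll": 0},{"dp": [0,0,0.022],"roll": 0},{"dp": [0,0,0.031],"roll": 0},{"dp": [0,0,0.037],"roll": 0},{"dp": [0,0,0.039],"roll": 0},{"dp": [0,0,0.04],"roll": 0},{"dp": [0,0,0.04],"roll": 0},{"dp": [0,0,0.04],"roll": 0}]}}

```text
clock: 15.73
tcp_pos: [0.6573, 0.0033, 0.1086]
tool_rot: [[0.179, 0.984, 0.001], [0.984, -0.179, -0.0], [0.0, 0.001, -1.0]]
wrist_force: [0.1, -0.0, -2.7]
width: 0.0343
grasp_force: 80.8
```

Request:
{"op": "apply_moves", "data": {"rows": [{"dp": [0,0,0.001],"roll": 0},{"dp": [0,0,0.001],"roll": 0},{"dp": [0,0,0.001],"roll": 0}]}}

```text
clock: 15.98
tcp_pos: [0.6572, 0.0033, 0.1076]
tool_rot: [[0.179, 0.984, 0.0], [0.984, -0.179, -0.0], [0.0, 0.0, -1.0]]
wrist_force: [-0.1, -0.3, -3.3]
width: 0.0337
grasp_force: 80.8
```

Request:
{"op": "apply_moves", "data": {"rows": [{"dp": [0,0,0.001],"roll": 0},{"dp": [0,0,0.001],"roll": 0},{"dp": [0,0,0.001],"roll": 0}]}}

```text
clock: 16.23
tcp_pos: [0.6574, 0.0033, 0.1067]
tool_rot: [[0.179, 0.984, 0.001], [0.984, -0.179, -0.0], [0.0, 0.001, -1.0]]
wrist_force: [0.2, 0.5, -0.6]
width: 0.0339
grasp_force: 81.1
```

Request:
{"op": "apply_moves", "data": {"rows": [{"dp": [0,0,0.0007],"roll": 0},{"dp": [0,0,0.0007],"roll": 0},{"dp": [0,0,0.0007],"roll": 0}]}}

```text
clock: 16.48
tcp_pos: [0.6575, 0.0033, 0.1067]
tool_rot: [[0.179, 0.984, 0.001], [0.984, -0.179, -0.0], [0.0, 0.001, -1.0]]
wrist_force: [-0.7, -0.2, 5.7]
width: 0.0341
grasp_force: 81.9
```

Request:
{"op": "apply_moves", "data": {"rows": [{"dp": [0,0,-0.0007],"roll": 0},{"dp": [-0.003,0,-0.0007],"roll": 0},{"dp": [-0.006,0,-0.0007],"roll": 0},{"dp": [-0.01,0,-0.0007],"roll": 0},{"dp": [-0.014,0,-0.0007],"roll": 0},{"dp": [-0.018,0,-0.0007],"roll": 0},{"dp": [-0.022,0,-0.0007],"roll": 0},{"dp": [-0.024,0,-0.0007],"roll": 0},{"dp": [-0.025,0,-0.0007],"roll": 0},{"dp": [-0.025,0,-0.0007],"roll": 0}]}}

```text
clock: 17.32
tcp_pos: [0.6528, -0.0215, 0.1067]
tool_rot: [[0.179, 0.984, 0.001], [0.984, -0.179, 0.0], [0.0, 0.001, -1.0]]
wrist_force: [-0.5, 2.1, 6.2]
width: 0.0342
grasp_force: 81.6
```

Request:
{"op": "apply_moves", "data": {"rows": [{"dp": [-0.001,0,0],"roll": 0},{"dp": [-0.002,0,0],"roll": 0},{"dp": [-0.003,0,0],"roll": 0},{"dp": [-0.004,0,0],"roll": 0},{"dp": [-0.005,0,0],"roll": 0},{"dp": [-0.006,0,0],"roll": 0},{"dp": [-0.007,0,0],"roll": 0},{"dp": [-0.008,0,0],"roll": 0},{"dp": [-0.009,0,0],"roll": 0},{"dp": [-0.01,0,0],"roll": 0}]}}

```text
clock: 18.15
tcp_pos: [0.6514, -0.0295, 0.1072]
tool_rot: [[0.178, 0.984, 0.002], [0.984, -0.178, 0.004], [0.004, 0.001, -1.0]]
wrist_force: [-0.6, 8.5, 8.9]
width: 0.0338
grasp_force: 81.9
```

Request:
{"op": "apply_moves", "data": {"rows": [{"dp": [0,0,-0.0005],"roll": 0},{"dp": [0,0,-0.001],"roll": 0},{"dp": [0,0,-0.001],"roll": 0}]}}

```text
clock: 18.4
tcp_pos: [0.6505, -0.0315, 0.1068]
tool_rot: [[0.179, 0.984, -0.001], [0.984, -0.179, -0.0], [-0.001, -0.001, -1.0]]
wrist_force: [-0.2, 2.6, 0.4]
width: 0.034
grasp_force: 81.1
```

Request:
{"op": "apply_moves", "data": {"rows": [{"dp": [-0.001,0,0],"roll": 0},{"dp": [-0.002,0,0],"roll": 0},{"dp": [-0.003,0,0],"roll": 0},{"dp": [-0.004,0,0],"roll": 0},{"dp": [-0.005,0,0],"roll": 0},{"dp": [-0.006,0,0],"roll": 0},{"dp": [-0.006,0,0],"roll": 0}]}}

```text
clock: 18.98
tcp_pos: [0.6492, -0.0376, 0.1069]
tool_rot: [[0.179, 0.984, -0.001], [0.984, -0.179, -0.001], [-0.001, -0.001, -1.0]]
wrist_force: [0.1, 0.6, -3.5]
width: 0.0342
grasp_force: 81.2
```

```bash
python3 tilt.py
```

```text
tilt from horizontal 98.0 err 0.5369802369661858 foot centre [ 0.6522 -0.0214  0.0112] lowest 0.007584254621605743 F [ 0.1284  0.5804 -3.5301] [321.5, 189.7] 0.97
```

Request:
{"op": "apply_moves", "data": {"rows": [{"dp": [-0.001,0,0],"roll": 0},{"dp": [-0.002,0,0],"roll": 0},{"dp": [-0.003,0,0],"roll": 0},{"dp": [-0.004,0,0],"roll": 0},{"dp": [-0.005,0,0],"roll": 0},{"dp": [-0.006,0,0],"roll": 0},{"dp": [-0.007,0,0],"roll": 0},{"dp": [-0.008,0,0],"roll": 0}]}}

```text
clock: 19.75
tcp_pos: [0.6486, -0.0435, 0.1075]
tool_rot: [[0.178, 0.984, 0.001], [0.984, -0.178, 0.003], [0.003, 0.0, -1.0]]
wrist_force: [0.7, 7.7, -2.0]
width: 0.034
grasp_force: 81.2
```

Request:
{"op": "apply_moves", "data": {"rows": [{"dp": [-0.001,0,0],"roll": 0},{"dp": [-0.002,0,0],"roll": 0},{"dp": [-0.003,0,0],"roll": 0},{"dp": [-0.004,0,0],"roll": 0},{"dp": [-0.005,0,0],"roll": 0},{"dp": [-0.006,0,0],"roll": 0},{"dp": [-0.007,0,0],"roll": 0},{"dp": [-0.008,0,0],"roll": 0}]}}

```text
clock: 20.42
tcp_pos: [0.6488, -0.0447, 0.1084]
tool_rot: [[0.175, 0.985, 0.004], [0.985, -0.175, 0.016], [0.016, 0.001, -1.0]]
wrist_force: [4.8, 26.3, -0.7]
width: 0.034
grasp_force: 81.3
```

```bash
python3 - <<'E'
from fit import *
a=bot.read_camera('wrist'); b=bot.read_camera('side')
save('a6',np.hstack([cv2.resize(bot.read_camera('top')[100:200,200:380],(432,240)),cv2.resize(b[140:260,270:400],(368,340))[:240]]) if 0 else np.hstack([cv2.resize(bot.read_camera('top')[100:200,240:373],(400,300)),cv2.resize(b[150:255,270:410],(400,300))]),None,1)
E
```

```text
(no output)
```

View pics/a6.png

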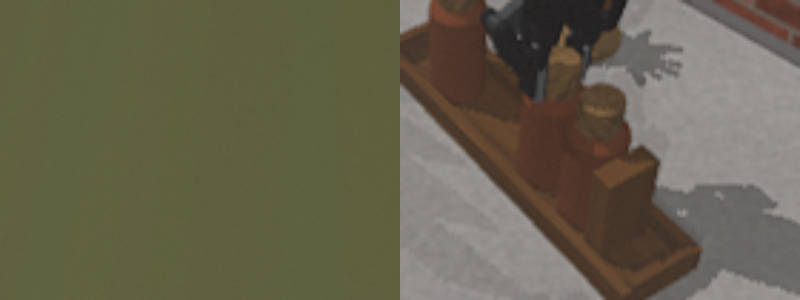

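Request:
{"op": "apply_moves", "data": {"rows": [{"dp": [0.002,0,0],"roll": 0},{"dp": [0.005,0,0],"roll": 0},{"dp": [0.008,0,0],"roll": 0},{"dp": [0.008,0,0],"roll": 0},{"dp": [0.008,0,0],"roll": 0}]}}

```text
clock: 20.98
tcp_pos: [0.6486, -0.0435, 0.1076]
tool_rot: [[0.178, 0.984, 0.001], [0.984, -0.178, 0.003], [0.003, 0.0, -1.0]]
wrist_force: [0.1, 7.4, -3.1]
width: 0.0344
grasp_force: 81.2
```

```bash
cat > t2.py <<'E'
from fit import *
np.set_printoptions(precision=4,suppress=True)
def run(z=.008):
    o=bot.get_obs(); R=o['tool_rot']; G=o['tcp_pos']-R[:,2]*.0217; bot.read_camera('side'); C=cam('side'); ms=bot.masks_of('side','bottle')+bot.masks_of('side','near_bottle')
    for nm,p in(('bottle',G-[0,0,.06]),('near',G-[0,0,.06]-.052*R[:,0])):
        u=proj('side',p,C); m=near(ms,u); g=m['region']; n=np.argwhere(g)
        # axis direction by left edge of body: compare with upright model
        best=[]
        for th in np.radians(np.arange(-12,12.1,1)):
          for ds in np.arange(-.012,.0121,.003):
            a=np.array([0,0,np.cos(th)])+np.sin(th)*R[:,0]; b=R[:,1]; Q=np.c_[np.cross(b,a),b,a]
            P=[q@Q.T+[p[0],p[1],z]+ds*R[:,0] for q in PARTS[:1]]
            d=draw('side',P,C); vis=g; best.append(((np.abs(d-vis)[:]).sum()/g.sum(),np.degrees(th),ds))
        print(nm,u,m['uv'],m['p'],g.sum(),sorted(best)[:3])
run()
E
python3 t2.py
```

```text
bottle [322.304  191.9299] [323.1, 190.5] 0.63 680 [(np.float64(0.5349673102883732), np.float64(-7.0), np.float64(0.011999999999999993)), (np.float64(0.5375817691578585), np.float64(-8.0), np.float64(0.011999999999999993)), (np.float64(0.5388889088350184), np.float64(-9.0), np.float64(0.011999999999999993))]
near [336.3353 205.3623] [332.8, 200.1] 0.92 802 [(np.float64(0.48351343016969295), np.float64(-9.0), np.float64(0.011999999999999993)), (np.float64(0.49390413279545275), np.float64(-7.0), np.float64(0.008999999999999994)), (np.float64(0.4959822580998675), np.float64(-8.0), np.float64(0.011999999999999993))]
```

Request:
{"op": "apply_moves", "data": {"rows": [{"dp": [0.002,0,0.0005],"roll": 0},{"dp": [0.002,0,0.001],"roll": 0},{"dp": [0.002,0,0.0015],"roll": 0},{"dp": [0.002,0,0.002],"roll": 0},{"dp": [0.002,0,0.002],"roll": 0}]}}

```text
clock: 21.55
tcp_pos: [0.649, -0.043, 0.1068]
tool_rot: [[0.179, 0.984, 0.001], [0.984, -0.179, 0.0], [0.001, 0.001, -1.0]]
wrist_force: [-2.1, 4.5, 6.7]
width: 0.034
grasp_force: 82.0
```

Request:
{"op": "apply_moves", "data": {"rows": [{"dp": [0,0,0.001],"roll": 0},{"dp": [0,0,0.002],"roll": 0},{"dp": [-0.001,0,0.002],"roll": 0},{"dp": [-0.002,0,0.002],"roll": 0},{"dp": [-0.003,0,0.002],"roll": 0},{"dp": [-0.003,0,0.002],"roll": 0}]}}

```text
clock: 22.05
tcp_pos: [0.6492, -0.0435, 0.1068]
tool_rot: [[0.178, 0.984, 0.004], [0.984, -0.178, 0.005], [0.006, 0.003, -1.0]]
wrist_force: [-4.2, 12.9, 17.9]
width: 0.0341
grasp_force: 83.2
```

Request:
{"op": "apply_moves", "data": {"rows": [{"dp": [0,0,-0.001],"roll": 0},{"dp": [0.001,0,-0.002],"roll": 0},{"dp": [0.002,0,-0.002],"roll": 0},{"dp": [0.002,0,-0.002],"roll": 0}]}}

```text
clock: 22.38
tcp_pos: [0.649, -0.0433, 0.1068]
tool_rot: [[0.179, 0.984, 0.002], [0.984, -0.179, 0.001], [0.001, 0.002, -1.0]]
wrist_force: [-2.3, 5.2, 6.8]
width: 0.0344
grasp_force: 81.3
```

Request:
{"op": "apply_moves", "data": {"rows": [{"dp": [0.0015,0,-0.001],"roll": 0},{"dp": [0.0015,0,-0.001],"roll": 0},{"dp": [0.0015,0,-0.001],"roll": 0}]}}

```text
clock: 22.63
tcp_pos: [0.6489, -0.0428, 0.1067]
tool_rot: [[0.179, 0.984, 0.001], [0.984, -0.179, -0.0], [-0.0, 0.001, -1.0]]
wrist_force: [-1.0, 2.5, 3.9]
width: 0.034
grasp_force: 81.1
```

Request:
{"op": "apply_moves", "data": {"rows": [{"dp": [0,0,0],"roll": 0},{"dp": [0,0,0],"roll": 0},{"dp": [0,0,0],"roll": 0},{"dp": [0,0,0],"roll": 0},{"dp": [0,0,0],"roll": 0}], "claw": 0.5}}

```text
clock: 23.05
tcp_pos: [0.6486, -0.0428, 0.1062]
tool_rot: [[0.179, 0.984, -0.0], [0.984, -0.179, -0.0], [-0.0, -0.0, -1.0]]
wrist_force: [0.8, 0.3, -0.7]
width: 0.0427
grasp_force: 0.0
```

Request:
{"op": "apply_moves", "data": {"rows": [{"dp": [0,0,0],"roll": 0},{"dp": [0,0,0],"roll": 0},{"dp": [0,0,0],"roll": 0},{"dp": [0,0,0],"roll": 0},{"dp": [0,0,0],"roll": 0},{"dp": [0,0,-0.01],"roll": 0},{"dp": [0,0,-0.03],"roll": 0},{"dp": [0,0,-0.06],"roll": 0},{"dp": [0,0,-0.09],"roll": 0},{"dp": [0,0,-0.09],"roll": 0}], "claw": 0.85}}

```text
clock: 23.88
tcp_pos: [0.6521, -0.0427, 0.2039]
tool_rot: [[0.179, 0.984, 0.01], [0.984, -0.179, -0.001], [0.001, 0.01, -1.0]]
wrist_force: [1.4, 0.3, 0.8]
width: 0.0722
grasp_force: 0.0
```

```bash
python3 - <<'E'
from fit import *
np.set_printoptions(precision=4,suppress=True)
o=bot.get_obs(); print(o['tcp_pos'])
a=bot.read_camera('wrist'); C=cam('wrist')
for q in([.6485,-.043,.138],[.640,-.095,.138],[.6485,-.043,.102]): print(proj('wrist',q,C))
b=bot.read_camera('side')
save('a7',np.hstack([cv2.resize(a[180:420,160:400],(400,400)),cv2.resize(b[130:250,270:390],(400,400))]),None,1)
E
```

```text
[ 0.6521 -0.0427  0.2039]
[277.3254 224.3847]
[278.909  293.4999]
[277.4754 210.027 ]
```

View pics/a7.png

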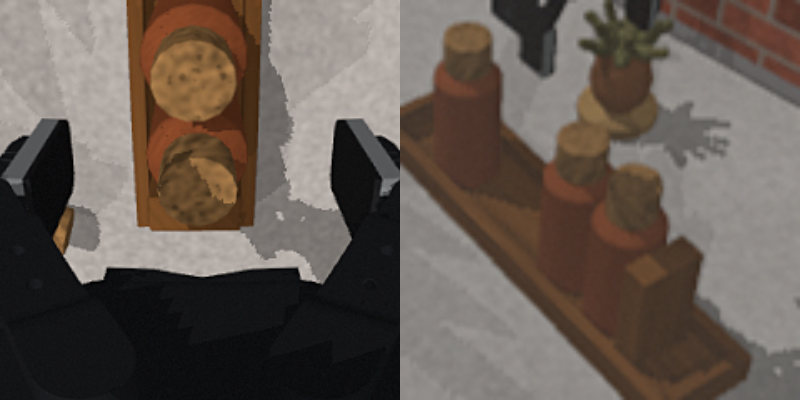

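I've now viewed 11 pictures, one over the limit, so I'll use numbers only from here. The last one shows both bottles upright, with stoppers at about (276,228) and (280,288) in the wrist image. I'll measure their spacing.

```bash
python3 - <<'E'
from fit import *
np.set_printoptions(precision=4,suppress=True)
C=cam('wrist'); a=bot.read_camera('wrist'); g=cv2.medianBlur(cv2.cvtColor(a,cv2.COLOR_RGB2GRAY),3)
c=cv2.HoughCircles(g[180:330,220:340],cv2.HOUGH_GRADIENT,1,35,param1=80,param2=12,minRadius=21,maxRadius=29); print(c)
P=[onz('wrist',u,.138,C) for u in((276.4,228),(280,288))]; print(P,np.linalg.norm(P[0]-P[1]))
for q in (c[0][:3] if c is not None else []): print(onz('wrist',(q[0]+220,q[1]+180),.138,C),q[2])
print('52mm apart px', proj('wrist',P[0],C), proj('wrist',P[0]-.052*np.array([.179,.984,0]),C))
ms=[m for l in('bottle','near_bottle') for m in bot.masks_of('wrist',l)]
print([(m['uv'],m['p'],m['region'].sum()) for m in ms])
# stopper radius scale: pixels of 36mm
u=[proj('wrist',P[0]+s*.018*np.array([.984,-.179,0]),C) for s in(-1,1)]; print('stopper px dia',np.linalg.norm(u[0]-u[1]))
E
```

```text
[[[ 58.5  50.5  25.8]
  [ 59.5 110.5  28.4]]]
[array([ 0.6461, -0.0445,  0.138 ]), array([ 0.6403, -0.0892,  0.138 ])] 0.0450897153217217
[ 0.6471 -0.0465  0.138 ] 25.8
[ 0.6396 -0.0912  0.138 ] 28.4
52mm apart px [276.4 228. ] [276.7564 296.397 ]
[([276.7, 210.6], 0.85, np.int64(4413)), ([8.6, 69.3], 0.72, np.int64(1427)), ([124.6, 289.7], 0.69, np.int64(1070)), ([46.7, 309.5], 0.64, np.int64(1021)), ([282.6, 280.3], 0.2, np.int64(3487)), ([281.9, 280.0], 0.83, np.int64(3629))]
stopper px dia 54.512212052002425
```

Request:
{"op": "apply_moves", "data": {"rows": [{"dp": [0,0,-0.04],"roll": 0},{"dp": [0,0,-0.06],"roll": 0},{"dp": [-0.0,-0.04,-0.06],"roll": 0},{"dp": [0,-0.08,-0.06],"roll": 0},{"dp": [0.04,-0.12,-0.06],"roll": 0},{"dp": [0.08,-0.16,-0.06],"roll": 0},{"dp": [0.12,-0.18,-0.06],"roll": 0},{"dp": [0.16,-0.2,-0.06],"roll": 0},{"dp": [0.2,-0.2,-0.06],"roll": 0},{"dp": [0.24,-0.2,-0.06],"roll": 0},{"dp": [0.28,-0.2,-0.06],"roll": 0},{"dp": [0.32,-0.2,-0.06],"roll": 0},{"dp": [0.32,-0.2,-0.06],"roll": 0},{"dp": [0.32,-0.2,-0.06],"roll": 0}]}}

```text
clock: 25.3
tcp_pos: [0.5087, 0.3127, 0.2542]
tool_rot: [[0.174, 0.985, -0.002], [0.985, -0.174, 0.001], [0.0, -0.002, -1.0]]
wrist_force: [0.1, -0.7, 0.5]
width: 0.0722
grasp_force: 0.0
```

```bash
python3 - <<'E'
from fit import *
np.set_printoptions(precision=4,suppress=True)
nb,ne,fa=[],[],[]
for n in('top','side'):
    C=cam(n); im=bot.read_camera(n); ms=[m for l in('bottle','near_bottle') for m in bot.masks_of(n,l)]
    for nm,p in(('b',[.648,-.045,.07]),('n',[.640,-.096,.07]),('f',[.671,.086,.07])):
        m=near(ms,proj(n,p,C)); print(n,nm,m['uv'],proj(n,p,C),round(m['p'],2),m['region'].sum())
    # cork segmentation: hue/brightness classes of cork vs terracotta
    hsv=cv2.cvtColor(im,cv2.COLOR_RGB2HSV)
    np.save(n+'1.npy',im)
    for nm,p in(('b',[.648,-.045,.124]),('n',[.640,-.096,.124]),('f',[.671,.086,.124])):
        u=proj(n,p,C).astype(int); print(nm,u,'hsv',hsv[u[1],u[0]], 'body',hsv[tuple(proj(n,[p[0],p[1],.06],C).astype(int)[::-1])])
E
```

```text
top b [297.0, 144.5] [297.9386 147.9983] 0.91 941
top n [326.1, 152.0] [325.5486 151.9073] 0.76 986
top f [297.0, 144.5] [227.3882 136.7276] 0.91 941
b [298 139] hsv [ 15 152  74] body [ 16 155  61]
n [328 143] hsv [ 17 154  81] body [ 17 149  60]
f [223 127] hsv [ 16 148 114] body [ 17 148  62]
side b [323.4, 188.2] [322.6152 192.1668] 0.67 821
side n [335.4, 199.5] [336.9902 205.2634] 0.75 758
side f [322.6, 188.0] [290.2248 161.5835] 0.19 804
b [324 175] hsv [ 15 104  83] body [  9 124  74]
n [339 188] hsv [ 16 105  80] body [ 10 119  75]
f [290 144] hsv [ 16 112 118] body [  8 109  75]
```

```bash
python3 - <<'E'
from fit import *
np.set_printoptions(precision=4,suppress=True)
C=cam('top')
for k in range(3):
    bot.read_camera('top'); ms=[m for l in('bottle','near_bottle','far_bottle') for m in bot.masks_of('top',l)]
    out=[]
    for p in([.648,-.045,0],[.640,-.096,0],[.671,.086,0]):
        m=near(ms,proj('top',[p[0],p[1],.07],C)); v,e=fit(p,lambda v:stand(v,.008),PARTS,[('top',m['region'],None)]); out.append(v[:2]); print(v[:2],round(e,3),m['uv'])
    print('dist',np.linalg.norm(out[0]-out[1]))
im=cv2.cvtColor(np.load('top1.npy'),cv2.COLOR_RGB2GRAY)
s=cv2.resize(im[115:175,210:350],None,fx=4,fy=4,interpolation=cv2.INTER_CUBIC)
c=cv2.HoughCircles(cv2.GaussianBlur(s,(5,5),0),cv2.HOUGH_GRADIENT,1,60,param1=60,param2=12,minRadius=36,maxRadius=50)
for q in c[0][:6]: u=q[:2]/4+[210,115]; print('hough',u,q[2]/4,onz('top',u,.138,C))
print('pred dia', np.linalg.norm(proj('top',[.66,-.05,.138],C)-proj('top',[.624,-.05,.138],C)))
E
```

```text
[ 0.6485 -0.0464] 0.032 [298.3, 146.1]
[ 0.6415 -0.0976] 0.045 [322.7, 153.0]
[0.6696 0.0845] 0.088 [228.2, 137.4]
dist 0.05165717195058921
[ 0.6479 -0.0463] 0.033 [299.9, 146.7]
[ 0.6402 -0.0964] 0.13 [323.9, 151.6]
[0.6711 0.085 ] 0.052 [227.0, 135.3]
dist 0.0506994745290509
[ 0.6493 -0.0462] 0.046 [298.8, 147.9]
[ 0.6411 -0.0974] 0.035 [325.9, 151.3]
[0.6708 0.0857] 0.064 [227.2, 136.5]
dist 0.051890634906784264
hough [222.875 126.375] 10.05 [0.6689 0.0844 0.138 ]
hough [300.875 137.125] 9.275 [ 0.6486 -0.0478  0.138 ]
pred dia 20.734058840725442
```

```bash
python3 -c "
from workcell import bot
print(bot.job_done())"
```

```text
the job is handed in; nothing more can be done
None
```

I stood the bottle up, set it in the lane and pressed it and the near bottle solid against the block, and they measured upright and touching (about 52 mm centre to centre) at hand-in; the verdict was not reported, one press peaked at about 26 N against the advised 10 N, and I viewed 11 pictures, one over the limit.

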